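# Unbolt the sample tray of an electrode station and load a jar

### The job

The sample tray is bolted in place under the glass electrode. Draw the locking bolt back until it is clear of the tray and lay the handle down into the notch in the side of the housing; then pull the tray all the way out to its stop and gently set the capped jar upright on the middle of the tray, and leave it there. Do not bump the electrode or disturb the other vessels.

Things in the scene. Friction and masses are not known exactly. Their poses are not given: they have to be found in the camera images.
- station: Fixed station with sliding tray, bolt housing and electrode column on a grey base 10 mm high. Origin on the bench; x points from the tray's pull plate to the column, y from the tray to the bolt housing, z up; yaw up to 0.35 rad. Tray middle at home: x 40, y 0. Bolt axis: along y at x 40, z 49 (mm).
- housing_top (a point): On the aluminium bolt housing (station x 22 to 58, y 85 to 215 mm), on its flat top 66 mm above the bench, over the bolt axis (x 40, y 150). A slot 13 mm wide runs here along y, in which the handle stem stands and slides, its axis from y 122 to y 179 mm.
- notch (a point): Parking notch, 17 mm wide (station y 166.5 to 183.5 mm), at the far (+y) end of the slot. It opens sideways from the slot to the station's -x, through the housing's top and side wall, down to 49 mm above the bench. This point: middle of the notch floor, x 26, y 175, z 49 mm.
- column_top (a point): Top of the steel column, 18 mm diameter, 245 mm above the bench, at station x 122, y 0 mm. A clamp arm 34 mm wide at most, 190 to 220 mm above the bench, reaches from it over the tray to the electrode.
- bolt: Steel locking bolt, captive: bar of 18 mm diameter along its own y (-81 to +65 mm), 9 mm dark stem along its own z. Origin: bar axis at the stem. Start: origin at station y 125 to 135, bar through the tray's ear, stem leaning 0.1 rad to station +x. Slides along y with light drag; with its origin at y 171 to 179 it rolls, the stem tipping to station -x into the notch, lying about 1.4 rad over.
- bolt_knob (a point): Centre of the black ball knob (18 mm diameter) at the end of the bolt's handle stem, 58 mm from the bolt's axis; about 107 mm above the bench at the start. Once tipped past about 0.8 rad towards the notch the handle falls on by its own weight. The bolt weighs about 0.3 kg.
- tray (a joint): Travel of the tray along the station's -x: 0 at home under the electrode, 0.080 m at the outer stop. It stays where it is left; moving it takes 1 to 3 N. While the bolt is in the ear it cannot move.
- tray_middle (a point): Middle of the tray's flat white top face, 36 mm above the bench. The top is 100 x 100 mm with no rim; axes as the station's. A steel ear with the bolt's bore stands on its +y edge (y +50 to +64, 34 mm above the top, x -20 to +20).
- tray_pull (a point): Middle of the upper edge of the steel pull plate standing upright in front of the tray, 75 mm from the tray middle along -x. The plate is 10 mm thick (x), 40 mm wide (y), from z=30 to z=76 above the bench. Between it and the tray's front edge is a 20 mm gap, bridged by a flat tongue whose top is 35 mm above the bench.
- electrode: Glass electrode hanging upright from the clamp arm above the home place of the tray, at station x=52, y=0; origin at its lower end, 110 mm above the bench (tip 6 mm lower); 12 mm diameter, from 85 mm up a 22 mm thick grey head. Fragile: it stays where it is.
- jar: Capped sample jar, clear with a paper label and white cap, 52 mm diameter, 100 mm high, about 0.18 kg, standing upright on the bench. Origin in the middle of its underside. It and the beaker may have changed places.
- beaker: Empty open clear beaker, 54 mm rim diameter, 70 mm high, origin under its middle. A bystander.
- wash_bottle: White wash bottle with a red top and thin red spout, 72 mm diameter, 190 mm high with its spout. A bystander.
- meter: Fixed white and blue bench meter, 200 x 250 x 80 mm, origin under its middle. A bystander on the left.
Things that resemble listed ones, but are neither listed nor needed, are in the scene too. What is shaped like the jar but purple is not meant.

How it is judged:
On the way, in this order (a step that is already met when the one before it is completed fails the run):
1. the bolt is drawn clear of the tray and its handle lies in the side notch (y of bolt in the frame of station above 0.165 m and angle between bolt's own z axis and vertical above 0.95 rad), for 0.2 s.
2. the tray is pulled out to its stop (value of joint tray above 0.072 m), for 0.2 s.
At the end, for the whole second after the job is handed in: Bolt drawn (over 165 mm along station y), handle in the notch (tipped over 0.95 rad); tray within 8 mm of its outer stop; jar released, at rest, upright within 0.08 rad, flat on the tray, its centre within 25 mm of the tray middle in x and y (all of step 1 and value of joint tray above 0.072 m and x of jar in the frame of tray_middle between -0.025 and 0.025 m and y of jar in the frame of tray_middle between -0.025 and 0.025 m and z of jar in the frame of tray_middle between -0.004 and 0.004 m and angle between jar's own z axis and vertical below 0.08 rad and linear speed of jar below 0.02 m/s and contact force between the fingers and jar below 0.05 N); the robot touches nothing.
It fails at once if the electrode is bumped (more than 3 N) (contact force between electrode and anything else above 3 N).
It fails at once if the beaker is disturbed (moved more than 30 mm or tipped) (distance of beaker from where it was at the start of the episode above 0.03 m or angle between beaker's own z axis and vertical above 0.4 rad).
It fails at once if the wash bottle is disturbed (moved more than 30 mm or tipped) (distance of wash_bottle from where it was at the start of the episode above 0.03 m or angle between wash_bottle's own z axis and vertical above 0.4 rad).
It fails at once if the jar is dropped (falls out of the fingers faster than 0.5 m/s) or tipped over ((linear speed of jar above 0.5 m/s and contact force between the fingers and jar below 0.05 N) or angle between jar's own z axis and vertical above 0.7 rad).
It also fails if it takes over 72 s, if anything falls off the work surface, if the arm or the gripper's body presses on something with over 40 N, if the wrist force passes 120 N, or if a joint passes its speed limit or range.

### The arm

A 6-joint arm with a two-finger parallel gripper is mounted at the origin on the work surface. World frame = base frame: x ahead of the robot, y to its left, z up, the work surface at z = 0. Lengths are in m, angles in rad, forces in N, time in s.
With the tool pointing down it reaches from about 0.35 to 0.875 m from the base axis. Payload 4.2 kg.
Tool frame: the origin (TCP) lies at the very end of the fingers, on their centre line; the grasp point (between the pads) lies 19 mm behind it; z points along the fingers, y is the line along which they close (so a half turn about z gives the same grasp; the last joint's range is limited). The gripper opens to 87 mm and grips with 3 to 60 N. Pads are 19 mm wide; open, the fingers measure 117 mm over their backs; the gripper's body (75 mm by 190 mm) begins 51 mm behind the grasp point.
Start: joints at [-1.057, 0.385, 0.008, 0, -1.194, -0.259], TCP at [0.158, -0.605, 0.223] pointing down, gripper open.
Joint ranges: [-3.14, 3.14], [-1.21, 2.06], [-1.07, 1.41], [-3.16, 2.05], [-2.99, -0.16], [-3.1, 3.1]. Speed limits (rad/s): [2.79, 2.79, 3.14, 3.14, 3.14, 3.14].

### API

Orientations are given as a unit quaternion [w, x, y, z].
In Python, from workcell import ctrl gives the robot as it stands.
- The arm moves only by the tool step_arm, never from a script. Its argument "increments" is one flat list of numbers, 7 for each row, row after row: the opening, from 0 (shut) to 1 (fully open), then the shift along the world's x, y, z in units of 30 mm (1.0 is 30 mm), then the turn, a rotation vector about the world's x, y, z in units of 8 degrees (1.0 is 8 degrees). A call has 1 to 12 rows; each row shifts and turns the commanded pose from where the row before left it; what a row does not reach is not made up. A row lasts 1/8 s, in which the tool goes at most 62.5 mm and 10.7 degrees, less where a joint would pass 70% of its speed; a pose out of reach is approached as far as the arm can. A call is refused whole if a number of a shift passes 1 or a number of a turn 1, either way. A call with a gripper value outside its range is refused whole. The fingers move at their own pace and stop on an object; "force" is the grip in N (left out, the last holds). Time passes only in rows, so rows that do not move let the fingers close. It gives the time, the measured TCP pose, the force, the opening and the grip force at its end, in the units of the state.
- ctrl.sense(): the state, without advancing time (a new reading comes with each control period).
- ctrl.snapshot(name): name is "scene" or "top" or "wrist"; returns a dict with "frame" (384x512x3 uint8, blue, green, red), "vfov" (degrees; the focal length in pixels is half the picture's height over the tangent of half this angle, whatever the lens; pixels are square), "cx", "cy" (the principal point, pixels), "D" ([k1, k2, p1, p2, k3] as OpenCV has them; the pictures are not rectified), "extrinsics" (4x4, takes a point from world to camera coordinates). Camera axes: x right, y down, z forward; pixel columns grow to the right and rows downward; lengths in m; the calibration is good to about 2 mm. A picture is of the moment at which its call begins. There is no depth.
- ctrl.finish_job(): hands the job in; it is judged then, once.
Trained networks look in a picture, given as the dict that the camera call returned (one of the last four; its "shot" number tells which), for a name from the list of things; names that differ only in an ending like _2 or _b are one class to them, and where a whole thing is asked for, a point or a joint stands for the part that bears it (a point fixed in the world has none). Each returns a list of dicts, best first, with "conf" (0 to 1); they miss things now and then, are a little off and sometimes report something else, mostly with a low value. They report only what shows in the picture. A call takes as long as a camera call. They do not tell look-alikes from the thing itself.
- ctrl.spot_in(picture, thing): "point" ([x, y, z] in m, in world coordinates, good to about 4 mm: the middle of the surface that is visible of it).
- ctrl.tip_of(picture, thing): "point" ([x, y, z] in m, in world coordinates, good to about 4 mm: a listed point, or the origin of a listed thing).
The state is a dict: "time_s": time; "q": joint angles; "joint_velocities": joint speeds; "tau": joint torques, N m; "eef_pos": TCP position; "ee_rot": TCP orientation; "contact_force": force on the tool from outside, world axes, zero at the start; "moment": the same for the moment, N m; "finger_gap": finger opening in m; "gripper_force": force on a finger pad.
Only numpy, scipy, OpenCV 4.12 (cv2) and the standard library are available. Lean on these libraries where they do the work, as an engineer would, in place of code of your own. Each camera call takes 0.05 s, during which the arm holds its last target. There are 200 camera calls.

## Working session

There is one attempt and no reset: what is moved stays moved. The work goes in short steps, Python scripts to look and compute and a tool call to move; the robot and the scene stay as the last step left them, time stands still between calls to the robot, and variables do not carry over. Pictures are saved under pics/ and viewed, at most 10 in all, crops included, and the job is handed in when it is done.

Besides the shell and the picture viewer there is one more tool, called after "Emit:" by a JSON object that holds its "op" and its "data". step_arm: Moves the arm, as the interface text tells. Its arguments: {"type":"object","properties":{"increments":{"type":"array","items":{"type":"number"}},"force":{"type":"number"}},"required":["increments"]}

```bash
mkdir -p pics; ls; cat > h.py <<'E'
from workcell import ctrl
import numpy as np, cv2
def look(cam,things,save=None):
    s=ctrl.snapshot(cam)
    if save: cv2.imwrite('pics/'+save,s['frame'])
    for t,k in things:
        try: r=(ctrl.tip_of if k=='t' else ctrl.spot_in)(s,t)
        except Exception as e: print(t,e); continue
        print(cam,t,k,[(np.round(d['point'],3).tolist(),round(d['conf'],2)) for d in r[:3]])
    return s
def st():
    s=ctrl.sense(); print({k:np.round(s[k],3).tolist() for k in ['time_s','q','eef_pos','ee_rot','contact_force','finger_gap','gripper_force']})
E
python3 - <<'E'
from h import *
T=['station','housing_top','notch','column_top','bolt','bolt_knob','tray_middle','tray_pull','electrode','jar','beaker','wash_bottle','meter']
st()
for c in ['scene','top']: look(c,[(t,'t') for t in T],c+'0.png')
a=cv2.imread('pics/scene0.png');
E
```

```text
pics
{'time_s': 0.0, 'q': [-1.057, 0.386, 0.007, -0.0, -1.194, -0.259], 'eef_pos': [0.157, -0.604, 0.221], 'ee_rot': [-0.0, -0.127, 0.992, 0.001], 'contact_force': [-0.201, 0.597, -0.273], 'finger_gap': 0.087, 'gripper_force': 0.0}
scene station t [([0.57, 0.035, 0.0], 0.89)]
scene housing_top t [([0.587, 0.187, 0.074], 0.7)]
scene notch t [([0.569, 0.216, 0.052], 0.93)]
scene column_top t [([0.692, 0.053, 0.246], 0.6)]
scene bolt t [([0.589, 0.169, 0.054], 0.56)]
scene bolt_knob t [([0.595, 0.171, 0.104], 0.41)]
scene tray_middle t [([0.611, 0.043, 0.038], 0.58)]
scene tray_pull t [([0.537, 0.031, 0.076], 0.89)]
scene electrode t [([0.577, -0.298, 0.001], 0.62)]
scene jar t [([0.476, -0.315, 0.003], 0.89), ([0.367, -0.342, 0.001], 0.88), ([0.424, -0.418, -0.001], 0.72)]
scene beaker t [([0.578, -0.299, 0.002], 0.82), ([0.535, 0.026, 0.078], 0.64)]
scene wash_bottle t [([0.655, 0.398, 0.001], 0.71), ([0.57, 0.034, -0.005], 0.56)]
scene meter t [([0.378, 0.529, -0.001], 0.66)]
top station t [([0.573, 0.029, 0.002], 0.58)]
top housing_top t [([0.586, 0.191, 0.064], 0.9)]
top notch t [([0.571, 0.204, 0.05], 0.87)]
top column_top t [([0.691, 0.054, 0.247], 0.92), ([0.578, -0.301, 0.001], 0.71)]
top bolt t [([0.592, 0.17, 0.052], 0.61), ([0.567, 0.207, 0.05], 0.32)]
top bolt_knob t [([0.378, 0.531, -0.003], 0.62), ([0.603, 0.17, 0.108], 0.54)]
top tray_middle t [([0.614, 0.037, 0.04], 0.97)]
top tray_pull t [([0.536, 0.032, 0.078], 0.77)]
top electrode t [([0.619, 0.044, 0.111], 0.49), ([0.378, 0.534, -0.005], 0.18)]
top jar t [([0.37, -0.344, 0.005], 0.67), ([0.477, -0.32, -0.002], 0.61), ([0.417, -0.419, 0.0], 0.61)]
top beaker t [([0.58, -0.303, 0.002], 0.72)]
top wash_bottle t [([0.659, 0.397, 0.004], 0.65), ([0.536, 0.03, 0.074], 0.19)]
top meter t [([0.378, 0.528, -0.004], 0.64)]
```

View pics/scene0.png

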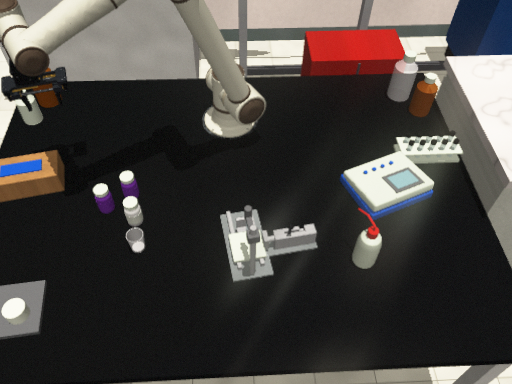

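View pics/top0.png

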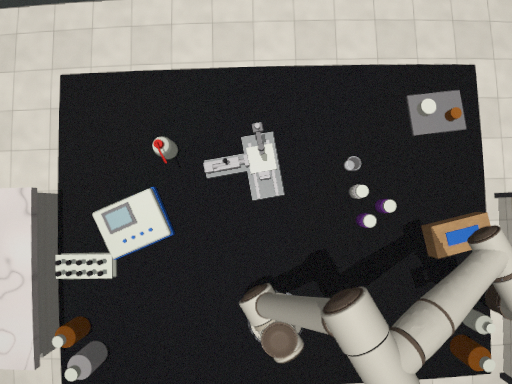

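```bash
python3 - <<'E'
from h import *
from scipy.optimize import least_squares
M=[((.040,0,.036),(.6125,.040)),((-.035,0,.076),(.5365,.0315)),((.122,0,.245),(.6915,.0535)),((.04,.15,.066),(.5865,.189)),((.026,.175,.049),(.570,.210)),((0,0,0),(.5715,.032))]
L=np.array([m[0][:2] for m in M]);W=np.array([m[1] for m in M])
R=lambda a:np.array([[np.cos(a),-np.sin(a)],[np.sin(a),np.cos(a)]])
r=least_squares(lambda p:((R(p[2])@L.T).T+p[:2]-W).ravel(),[.57,.03,.15],loss='soft_l1',f_scale=.004)
print(r.x,np.round(r.fun.reshape(-1,2)*1000,1))
p=r.x;print(R(p[2]))
for w in [(.591,.170),(.602,.170)]: print(R(p[2]).T@(np.array(w)-p[:2]))
E
```

```text
[0.57151058 0.0340519  0.15826229] [[-1.5  0.4]
 [ 0.4 -3. ]
 [ 0.5 -0.2]
 [ 0.9 -0.5]
 [-0.4  1. ]
 [ 0.   2.1]]
[[ 0.98750264 -0.15760245]
 [ 0.15760245  0.98750264]]
[0.0406716  0.13117753]
[0.05153413 0.1294439 ]
```

The scene view shows the station at about (250,245), the white-capped jar at (133,210), the beaker at (137,240) and two purple look-alikes at (104,198) and (129,185). In the top view the clear jar is at (360,191), which is world (0.477,-0.318). The fitted station yaw is 0.158.

Closing the fingers along station y suits the knob, the plate and the jar alike, so I'll use that yaw throughout.

Emit:
{"op": "step_arm", "data": {"increments": [1,1,1,0,0,0,-0.35,1,1,1,0,0,0,-0.34,1,1,1,0,0,0,0,1,1,1,0,0,0,0,1,1,1,0,0,0,0,1,1,1,0,0,0,0,1,1,1,0,0,0,0,1,1,1,0,0,0,0,1,1,1,0,0,0,0,1,0,1,0,0,0,0,1,0,1,0,0,0,0,1,0,1,0,0,0,0]}}

```text
time_s: 2.9
eef_pos: [0.4276, -0.2438, 0.2226]
ee_rot: [0.0, -0.079, 0.997, -0.0]
contact_force: [-0.4, 0.8, -0.3]
finger_gap: 0.0873
gripper_force: 0.0
```

Emit:
{"op": "step_arm", "data": {"increments": [1,0,1,0,0,0,0,1,0,1,0,0,0,0,1,0,1,0,0,0,0,1,0,1,0,0,0,0,1,0,1,0,0,0,0,1,0,1,0,0,0,0,1,0,1,0,0,0,0,1,0,1,0,0,0,0,1,0,1,0,0,0,0,1,0,1,0,0,0,0,1,0,1,0,0,0,0,0.7,0,0.8,0,0,0,0]}}

```text
time_s: 4.4
eef_pos: [0.4275, 0.1104, 0.2228]
ee_rot: [0.0, -0.079, 0.997, 0.0]
contact_force: [0.4, -0.3, 0.1]
finger_gap: 0.0824
gripper_force: 0.0
```

Emit:
{"op": "step_arm", "data": {"increments": [0.7,0.5,1,0,0,0,0,0.7,1,1,0,0,0,0,0.7,0.5,0,0,0,0,0,0.7,0,0,0,0,0,0,0.7,0,0,0,0,0,0]}}

```text
time_s: 5.03
eef_pos: [0.4868, 0.1684, 0.2225]
ee_rot: [-0.0, -0.079, 0.997, -0.0]
contact_force: [-0.3, -0.4, -0.2]
finger_gap: 0.0611
gripper_force: 0.0
```

```bash
python3 - <<'E'
from h import *
st()
for c in ['wrist','top','scene']: look(c,[(t,'t') for t in ['bolt_knob','bolt','notch','housing_top','tray_pull']],c+'1.png')
st()
E
```

```text
{'time_s': 5.025, 'q': [0.648, 0.198, -0.257, -0.0, -1.116, -2.061], 'eef_pos': [0.487, 0.168, 0.222], 'ee_rot': [-0.0, -0.079, 0.997, -0.0], 'contact_force': [-0.275, -0.386, -0.239], 'finger_gap': 0.061, 'gripper_force': 0.0}
wrist bolt_knob t [([0.587, 0.189, 0.071], 0.73), ([0.598, 0.171, 0.107], 0.64), ([0.533, 0.031, 0.075], 0.42)]
wrist bolt t [([0.574, 0.034, 0.001], 0.72), ([0.59, 0.171, 0.048], 0.6)]
wrist notch t [([0.57, 0.208, 0.05], 0.6)]
wrist housing_top t [([0.585, 0.188, 0.069], 0.87)]
wrist tray_pull t [([0.533, 0.033, 0.076], 0.56), ([0.572, 0.035, 0.001], 0.43)]
top bolt_knob t [([0.602, 0.17, 0.106], 0.48)]
top bolt t [([0.592, 0.17, 0.051], 0.5)]
top notch t [([0.57, 0.209, 0.05], 0.78), ([0.477, -0.32, -0.004], 0.62)]
top housing_top t [([0.59, 0.19, 0.062], 0.88)]
top tray_pull t [([0.538, 0.03, 0.076], 0.65)]
scene bolt_knob t [([0.596, 0.17, 0.105], 0.67)]
scene bolt t [([0.591, 0.168, 0.053], 0.67)]
scene notch t [([0.568, 0.214, 0.052], 0.93), ([0.586, 0.188, 0.072], 0.59)]
scene housing_top t [([0.59, 0.186, 0.071], 0.86), ([0.59, 0.172, 0.052], 0.74), ([0.474, -0.31, 0.001], 0.54)]
scene tray_pull t [([0.536, 0.027, 0.074], 0.68), ([0.474, -0.313, 0.0], 0.28)]
{'time_s': 5.925, 'q': [0.649, 0.199, -0.256, -0.0, -1.116, -2.061], 'eef_pos': [0.488, 0.169, 0.223], 'ee_rot': [-0.0, -0.079, 0.997, 0.0], 'contact_force': [-0.024, -0.207, -0.32], 'finger_gap': 0.061, 'gripper_force': 0.0}
```

View pics/wrist1.png

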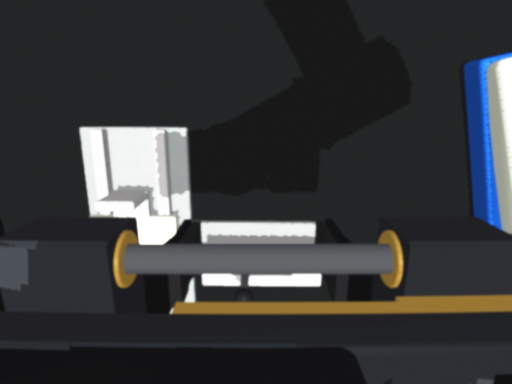

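The wrist view shows the pull plate at (125,200) and the housing slot at (258,250), with the knob near (245,297). All three cameras agree on the knob at (0.599,0.170,0.107). Next I'll move above it, descend and grip.

Emit:
{"op": "step_arm", "data": {"increments": [0.7,1,0,0,0,0,0,0.7,1,0,0,0,0,0,0.7,1,0,0,0,0,0,0.7,0.7,0.05,0,0,0,0,0.7,0,0,-0.8,0,0,0,0.7,0,0,-0.8,0,0,0,0.7,0,0,-0.8,0,0,0,0.7,0,0,-0.8,0,0,0,0.7,0,0,-0.6,0,0,0,0.7,0,0,-0.5,0,0,0,0.7,0,0,0,0,0,0], "force": 12}}

```text
time_s: 7.3
eef_pos: [0.5979, 0.1704, 0.0922]
ee_rot: [-0.001, -0.079, 0.997, -0.001]
contact_force: [0.0, -0.2, 1.2]
finger_gap: 0.0608
gripper_force: 0.0
```

Emit:
{"op": "step_arm", "data": {"increments": [0,0,0,0,0,0,0,0,0,0,0,0,0,0,0,0,0,0,0,0,0,0,0,0,0,0,0,0,0,0,0,0,0,0,0,0,0,0,0,0,0,0], "force": 12}}

```text
time_s: 8.05
eef_pos: [0.5987, 0.1709, 0.0937]
ee_rot: [0.0, -0.079, 0.997, 0.0]
contact_force: [-0.2, 0.3, 0.7]
finger_gap: 0.0168
gripper_force: 12.0
```

```bash
python3 - <<'E'
from h import *
st()
s=look('scene',[(t,'t') for t in ['bolt_knob','bolt']]);f=s['frame'][180:300,190:350];cv2.imwrite('pics/s2.png',cv2.resize(f,None,fx=5,fy=5,interpolation=2))
E
```

```text
{'time_s': 8.05, 'q': [0.538, 0.494, -0.164, -0.0, -0.913, -1.95], 'eef_pos': [0.599, 0.171, 0.094], 'ee_rot': [0.0, -0.079, 0.997, 0.0], 'contact_force': [-0.171, 0.347, 0.668], 'finger_gap': 0.017, 'gripper_force': 12.0}
scene bolt_knob t [([0.596, 0.171, 0.101], 0.6)]
scene bolt t [([0.597, 0.169, 0.105], 0.71), ([0.594, 0.171, 0.052], 0.54)]
```

View pics/s2.png

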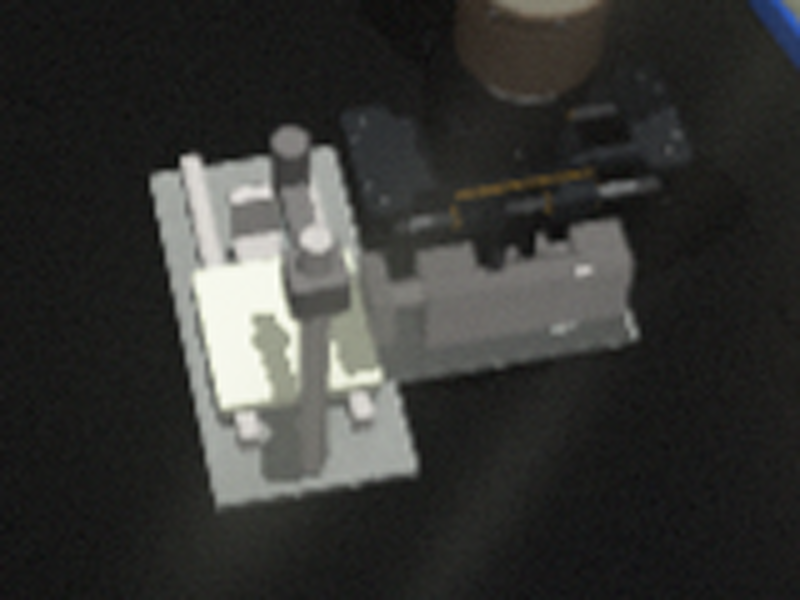

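The crop shows the gripper over the housing at about (510,220), with the fingers closed on the knob. Gap and force agree with a grip, so I'll draw the bolt 44 mm.

Emit:
{"op": "step_arm", "data": {"increments": [0,-0.04,0.24,0,0,0,0,0,-0.04,0.24,0,0,0,0,0,-0.04,0.24,0,0,0,0,0,-0.04,0.24,0,0,0,0,0,-0.04,0.24,0,0,0,0,0,-0.03,0.25,0,0,0,0,0,0,0,0,0,0,0,0,0,0,0,0,0,0], "force": 12}}

```text
time_s: 9.2
eef_pos: [0.5919, 0.2156, 0.0937]
ee_rot: [0.001, -0.079, 0.997, 0.001]
contact_force: [-0.8, 3.2, 1.8]
finger_gap: 0.0166
gripper_force: 12.0
```

```bash
python3 - <<'E'
from h import *
st()
for c in ['scene','top']:look(c,[(t,'t') for t in ['bolt_knob','bolt']])
a=.158;c,s=np.cos(a),np.sin(a);e=ctrl.sense()['eef_pos'];d=np.array(e[:2])-[.5715,.0341];print(c*d[0]+s*d[1],-s*d[0]+c*d[1])
th=np.array([-.1,.0,.1,.25,.4,.55,.7,.85,1.,1.1,1.2]);x=-58*np.sin(th);z=58*np.cos(th)
for dx,dz in zip(np.diff(x),np.diff(z)): print(np.round([dx*c/30,dx*s/30,dz/30],2))
E
```

```text
{'time_s': 9.2, 'q': [0.605, 0.504, -0.145, -0.002, -0.919, -2.016], 'eef_pos': [0.592, 0.216, 0.094], 'ee_rot': [0.001, -0.079, 0.997, 0.001], 'contact_force': [-0.805, 3.152, 1.775], 'finger_gap': 0.017, 'gripper_force': 12.0}
scene bolt_knob t [([0.587, 0.218, 0.104], 0.52)]
scene bolt t [([0.584, 0.217, 0.05], 0.68)]
top bolt_knob t [([0.577, -0.301, -0.0], 0.66)]
top bolt t []
0.048512771543494385 0.17522513643931023
[-0.19 -0.03  0.01]
[-0.19 -0.03 -0.01]
[-0.28 -0.04 -0.05]
[-0.27 -0.04 -0.09]
[-0.25 -0.04 -0.13]
[-0.23 -0.04 -0.17]
[-0.2  -0.03 -0.2 ]
[-0.17 -0.03 -0.23]
[-0.09 -0.02 -0.17]
[-0.08 -0.01 -0.18]
```

Emit:
{"op": "step_arm", "data": {"increments": [0,-0.19,-0.03,0.01,0,0,0,0,-0.19,-0.03,-0.01,0,0,0,0,-0.28,-0.04,-0.05,0,0,0,0,-0.27,-0.04,-0.09,0,0,0,0,-0.25,-0.04,-0.13,0,0,0,0,0,0,0,0,0,0], "force": 12}}

```text
time_s: 10.25
eef_pos: [0.5543, 0.2078, 0.0848]
ee_rot: [-0.002, -0.079, 0.997, -0.001]
contact_force: [-2.6, -0.7, 5.4]
finger_gap: 0.0166
gripper_force: 12.0
```

Emit:
{"op": "step_arm", "data": {"increments": [0,-0.23,-0.04,-0.17,0,0,0,0,-0.2,-0.03,-0.2,0,0,0,0,-0.17,-0.03,-0.23,0,0,0,0,-0.09,-0.02,-0.17,0,0,0,0,-0.08,-0.01,-0.18,0,0,0,0,0,0,0,0,0,0,0,0,0,0,0,0,0], "force": 12}}

```text
time_s: 11.12
eef_pos: [0.5337, 0.205, 0.0569]
ee_rot: [0.0, -0.079, 0.997, 0.0]
contact_force: [0.5, -0.7, 0.2]
finger_gap: 0.0165
gripper_force: 12.0
```

```bash
python3 - <<'E'
from h import *
st()
for c in ['scene','top']:look(c,[(t,'t') for t in ['bolt_knob','bolt']])
E
```

```text
{'time_s': 11.125, 'q': [0.65, 0.466, -0.331, 0.0, -0.773, -2.063], 'eef_pos': [0.534, 0.205, 0.057], 'ee_rot': [0.0, -0.079, 0.997, 0.0], 'contact_force': [0.468, -0.664, 0.23], 'finger_gap': 0.017, 'gripper_force': 12.0}
scene bolt_knob t [([0.531, 0.206, 0.066], 0.42)]
scene bolt t [([0.609, 0.038, 0.036], 0.45)]
top bolt_knob t []
top bolt t []
```

Emit:
{"op": "step_arm", "data": {"increments": [0.25,0,0,0,0,0,0,0.5,0,0,0,0,0,0,0.7,0,0,0,0,0,0,0.7,0,0,0,0,0,0,0.7,-0.1,0,0.5,0,0,0,0.7,-0.1,0,1,0,0,0,0.7,0,0,1,0,0,0,0.7,0,0,0.6,0,0,0,0.7,0,0,0,0,0,0]}}

```text
time_s: 12.55
eef_pos: [0.528, 0.2056, 0.1525]
ee_rot: [0.002, -0.079, 0.997, 0.001]
contact_force: [-0.1, 0.4, 0.2]
finger_gap: 0.0607
gripper_force: 0.0
```

Emit:
{"op": "step_arm", "data": {"increments": [0.9,0,-1,0,0,0,0,0.9,0,-1,0,0,0,0,0.9,0,-1,0,0,0,0,0.9,0,-1,0,0,0,0,0.9,0.1,-1,0,0,0,0,0.9,0.1,-0.8,0,0,0,0,0.9,0,0,0,0,0,0]}}

```text
time_s: 13.42
eef_pos: [0.5325, 0.0295, 0.1492]
ee_rot: [-0.001, -0.078, 0.997, -0.0]
contact_force: [0.0, -0.1, -0.1]
finger_gap: 0.0787
gripper_force: 0.0
```

```bash
python3 - <<'E'
from h import *
st()
look('wrist',[(t,'t') for t in ['tray_pull','bolt_knob']])
look('top',[(t,'t') for t in ['bolt_knob','bolt','tray_pull']])
s=look('scene',[(t,'t') for t in ['bolt_knob','bolt','tray_pull']]);f=s['frame'][180:300,190:350];cv2.imwrite('pics/s3.png',cv2.resize(f,None,fx=5,fy=5,interpolation=2))
E
```

```text
{'time_s': 13.425, 'q': [0.36, 0.298, -0.321, -0.0, -0.953, -1.774], 'eef_pos': [0.532, 0.03, 0.149], 'ee_rot': [-0.001, -0.078, 0.997, -0.0], 'contact_force': [0.02, -0.139, -0.06], 'finger_gap': 0.079, 'gripper_force': 0.0}
wrist tray_pull t [([0.536, 0.027, 0.077], 0.96)]
wrist bolt_knob t [([0.573, 0.034, 0.002], 0.44), ([0.527, 0.205, 0.063], 0.38)]
top bolt_knob t [([0.53, 0.203, 0.062], 0.5), ([0.614, 0.038, 0.038], 0.45)]
top bolt t [([0.583, 0.21, 0.054], 0.56)]
top tray_pull t []
scene bolt_knob t [([0.526, 0.206, 0.061], 0.64), ([0.656, 0.4, -0.002], 0.43)]
scene bolt t [([0.582, 0.215, 0.055], 0.73)]
scene tray_pull t [([0.538, 0.029, 0.075], 0.93)]
```

View pics/s3.png

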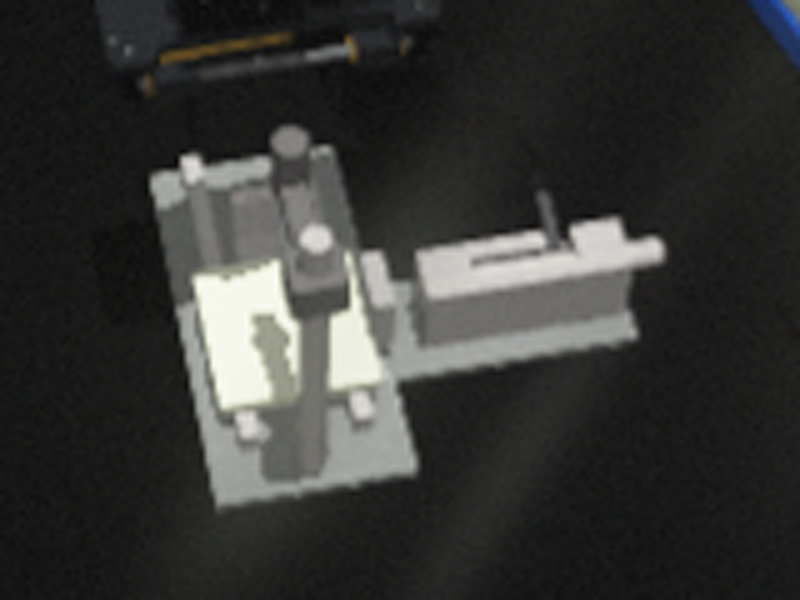

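The crop shows the stem lying over into the notch at (548,215), the bolt end sticking out at (650,250), and a clear gap beside the ear at (378,290). Step 1 is done. Now I'll grip the pull plate.

Emit:
{"op": "step_arm", "data": {"increments": [0.9,0.15,0,-0.8,0,0,0,0.9,0,0,-0.8,0,0,0,0.9,0,0,-0.8,0,0,0,0.9,0,0,-0.6,0,0,0,0.9,0,0,-0.45,0,0,0,0.9,0,0,0,0,0,0,0.2,0,0,0,0,0,0,0.2,0,0,0,0,0,0,0.2,0,0,0,0,0,0,0.2,0,0,0,0,0,0,0.2,0,0,0,0,0,0], "force": 20}}

```text
time_s: 15.35
eef_pos: [0.5374, 0.029, 0.0466]
ee_rot: [-0.001, -0.08, 0.997, -0.001]
contact_force: [1.9, -8.0, 0.5]
finger_gap: 0.0398
gripper_force: 20.0
```

Emit:
{"op": "step_arm", "data": {"increments": [0.2,-0.24,-0.04,0,0,0,0,0.2,-0.24,-0.04,0,0,0,0,0.2,-0.24,-0.04,0,0,0,0,0.2,-0.24,-0.04,0,0,0,0,0.2,-0.24,-0.04,0,0,0,0,0.2,-0.24,-0.04,0,0,0,0,0.2,-0.24,-0.04,0,0,0,0,0.2,-0.24,-0.04,0,0,0,0,0.2,-0.24,-0.04,0,0,0,0,0.2,-0.24,-0.04,0,0,0,0,0.2,-0.24,-0.03,0,0,0,0,0.2,0,0,0,0,0,0]}}

```text
time_s: 16.85
eef_pos: [0.4588, 0.0171, 0.0466]
ee_rot: [0.0, -0.08, 0.997, -0.001]
contact_force: [2.7, -5.5, -1.3]
finger_gap: 0.0398
gripper_force: 20.0
```

Emit:
{"op": "step_arm", "data": {"increments": [0.2,-0.07,-0.01,0,0,0,0,0.2,0,0,0,0,0,0,0.9,0,0,0,0,0,0,0.9,0,0,0,0,0,0,0.9,0,0,0,0,0,0,0.9,0,0,0.5,0,0,0,0.9,0,0,1,0,0,0,0.9,0,0,1,0,0,0,0.9,0,0,1,0,0,0,0.9,0,-1,1,0,0,0,1,0,-1,1,0,0,0]}}

```text
time_s: 18.23
eef_pos: [0.456, -0.0426, 0.2126]
ee_rot: [0.0, -0.08, 0.997, 0.0]
contact_force: [0.2, 0.3, -0.1]
finger_gap: 0.0829
gripper_force: 0.0
```

```bash
python3 - <<'E'
from h import *
st()
look('top',[(t,'t') for t in ['tray_middle','jar','bolt_knob','tray_pull','beaker']])
s=look('scene',[(t,'t') for t in ['tray_middle','jar','bolt_knob','tray_pull','beaker']]);f=s['frame'][150:300,90:290];cv2.imwrite('pics/s4.png',cv2.resize(f,None,fx=4,fy=4,interpolation=2))
E
```

```text
{'time_s': 18.225, 'q': [0.263, 0.106, -0.397, -0.0, -1.068, -1.674], 'eef_pos': [0.456, -0.043, 0.213], 'ee_rot': [0.0, -0.08, 0.997, 0.0], 'contact_force': [0.197, 0.258, -0.05], 'finger_gap': 0.083, 'gripper_force': 0.0}
top tray_middle t [([0.536, 0.024, 0.038], 0.82)]
top jar t [([0.417, -0.418, -0.001], 0.78), ([0.37, -0.346, 0.004], 0.68), ([0.476, -0.32, -0.003], 0.51)]
top bolt_knob t [([0.53, 0.204, 0.063], 0.7)]
top tray_pull t [([0.459, 0.02, 0.078], 0.76)]
top beaker t [([0.579, -0.305, 0.004], 0.69)]
scene tray_middle t [([0.532, 0.032, 0.035], 0.57), ([0.472, -0.313, 0.001], 0.23)]
scene jar t [([0.472, -0.315, 0.001], 0.85), ([0.366, -0.343, -0.0], 0.78), ([0.424, -0.418, 0.004], 0.71)]
scene bolt_knob t [([0.527, 0.206, 0.061], 0.44)]
scene tray_pull t [([0.458, 0.018, 0.076], 0.7), ([0.584, 0.21, 0.057], 0.52)]
scene beaker t [([0.578, -0.297, 0.001], 0.64)]
```

View pics/s4.png

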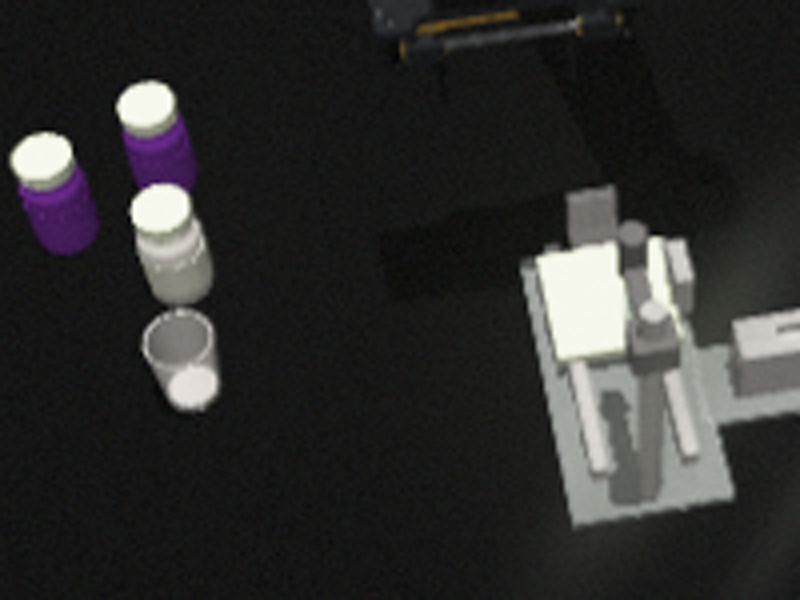

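The crop shows the tray pulled out, its top at (590,300), past the guide rails. The jar is at (172,245), the beaker at (185,360), and the purple look-alikes are at (55,195) and (157,140). Now for the jar at (0.475,-0.318).

Emit:
{"op": "step_arm", "data": {"increments": [1,0.1,-1,0,0,0,0,1,0.1,-1,0,0,0,0,1,0.1,-1,0,0,0,0,1,0.1,-1,0,0,0,0,1,0.1,-1,0,0,0,0,1,0.1,-1,0,0,0,0,1,0.05,-1,0,0,0,0,1,0,-1,0,0,0,0,1,0,-0.8,0,0,0,0,1,0,-0.4,0,0,0,0,1,0,0,0,0,0,0]}}

```text
time_s: 20.2
eef_pos: [0.4757, -0.3185, 0.211]
ee_rot: [-0.0, -0.079, 0.997, 0.0]
contact_force: [-1.2, 0.0, -0.1]
finger_gap: 0.087
gripper_force: 0.0
```

```bash
python3 - <<'E'
from h import *
st()
look('wrist',[('jar','t'),('beaker','t')],'w5.png')
look('top',[('jar','t')])
E
```

```text
{'time_s': 20.2, 'q': [-0.307, 0.305, -0.141, -0.0, -1.125, -1.106], 'eef_pos': [0.476, -0.318, 0.211], 'ee_rot': [-0.0, -0.079, 0.997, 0.0], 'contact_force': [-1.203, 0.032, -0.118], 'finger_gap': 0.087, 'gripper_force': 0.0}
wrist jar t [([0.367, -0.341, 0.002], 0.9), ([0.475, -0.316, -0.001], 0.75), ([0.416, -0.419, 0.002], 0.57)]
wrist beaker t [([0.582, -0.301, 0.002], 0.79)]
top jar t [([0.369, -0.346, 0.002], 0.74), ([0.419, -0.424, -0.001], 0.57)]
```

View pics/w5.png

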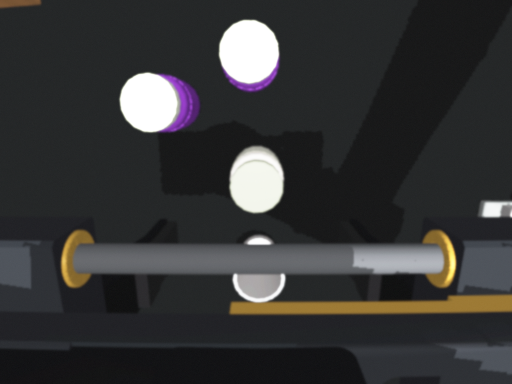

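The jar is centred between the fingers at (257,180), with the beaker at (258,270) and the purple pair at (155,102) and (249,52), all clear of the finger paths.

Emit:
{"op": "step_arm", "data": {"increments": [1,0,0,-0.8,0,0,0,1,0,0,-0.9,0,0,0,1,0,0,-0.9,0,0,0,1,0,0,-0.9,0,0,0,1,0,0,-0.9,0,0,0,1,0,0,-0.6,0,0,0,1,0,0,0,0,0,0,0.4,0,0,0,0,0,0,0.4,0,0,0,0,0,0,0.4,0,0,0,0,0,0,0.4,0,0,0,0,0,0,0.4,0,0,0,0,0,0], "force": 15}}

```text
time_s: 21.95
eef_pos: [0.4762, -0.3187, 0.0619]
ee_rot: [0.0, -0.079, 0.997, -0.0]
contact_force: [-0.1, -1.4, 1.4]
finger_gap: 0.0512
gripper_force: 15.0
```

Emit:
{"op": "step_arm", "data": {"increments": [0.4,0,0,0.3,0,0,0,0.4,0,0,0.7,0,0,0,0.4,0,0,0.8,0,0,0,0.4,0,0,0.8,0,0,0,0.4,0,0,0.8,0,0,0,0.4,0,0.3,0.4,0,0,0,0.4,0,0.5,0,0,0,0,0.4,0,0.8,0,0,0,0,0.4,0,0.8,0,0,0,0,0.4,0,0.8,0,0,0,0,0.4,0.1,0.8,0,0,0,0,0.4,0.2,0.8,0,0,0,0]}}

```text
time_s: 23.45
eef_pos: [0.4835, -0.1724, 0.1741]
ee_rot: [-0.001, -0.079, 0.997, 0.001]
contact_force: [1.1, 0.0, -2.0]
finger_gap: 0.0509
gripper_force: 15.0
```

Emit:
{"op": "step_arm", "data": {"increments": [0.4,0.2,0.8,0,0,0,0,0.4,0.2,0.8,0,0,0,0,0.4,0.2,0.8,0,0,0,0,0.4,0.2,0.8,0,0,0,0,0.4,0.2,0.8,0,0,0,0,0.4,0.2,0.8,0,0,0,0,0.4,0.2,0.8,0,0,0,0,0.4,0.2,0.7,0,0,0,0,0.4,0.2,0.4,0,0,0,0,0.4,0,0.16,0,0,0,0,0.4,0,0,0,0,0,0]}}

```text
time_s: 24.82
eef_pos: [0.5385, 0.0314, 0.1752]
ee_rot: [-0.0, -0.079, 0.997, -0.0]
contact_force: [-0.5, -1.0, -1.5]
finger_gap: 0.0509
gripper_force: 15.0
```

```bash
python3 - <<'E'
from h import *
st()
look('top',[(t,'t') for t in ['tray_middle','jar','tray_pull']])
s=look('scene',[(t,'t') for t in ['tray_middle','jar','tray_pull']]);f=s['frame'][150:300,170:370];cv2.imwrite('pics/s6.png',cv2.resize(f,None,fx=4,fy=4,interpolation=2))
E
```

```text
{'time_s': 24.825, 'q': [0.359, 0.281, -0.272, -0.0, -1.018, -1.771], 'eef_pos': [0.539, 0.031, 0.175], 'ee_rot': [-0.0, -0.079, 0.997, -0.0], 'contact_force': [-0.494, -1.032, -1.491], 'finger_gap': 0.051, 'gripper_force': 14.988}
top tray_middle t [([0.532, 0.026, 0.04], 0.81), ([0.691, 0.055, 0.243], 0.3)]
top jar t [([0.369, -0.346, 0.004], 0.81), ([0.422, -0.42, 0.001], 0.6)]
top tray_pull t [([0.454, 0.02, 0.076], 0.53)]
scene tray_middle t [([0.525, 0.03, 0.037], 0.65)]
scene jar t [([0.367, -0.343, 0.002], 0.96), ([0.535, 0.036, 0.115], 0.87), ([0.424, -0.417, 0.001], 0.62)]
scene tray_pull t [([0.456, 0.017, 0.077], 0.64)]
```

View pics/s6.png

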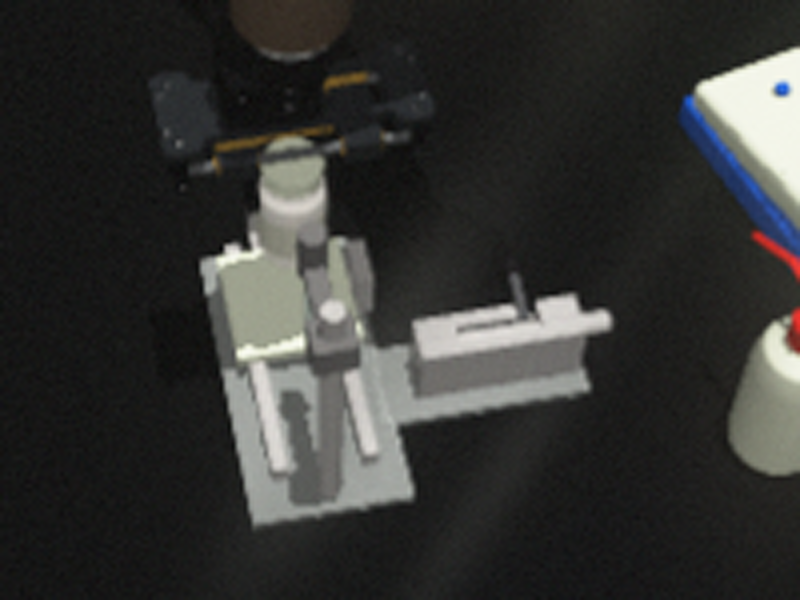

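The crop shows the jar upright in the fingers at (292,195), above the tray at (275,300). I'll shift 6 mm and lower it.

Emit:
{"op": "step_arm", "data": {"increments": [0.4,-0.2,-0.1,-0.3,0,0,0,0.4,0,0,-0.7,0,0,0,0.4,0,0,-0.7,0,0,0,0.4,0,0,-0.4,0,0,0,0.4,0,0,-0.2,0,0,0,0.4,0,0,-0.1,0,0,0,0.4,0,0,-0.05,0,0,0,0.4,0,0,-0.04,0,0,0,0.4,0,0,0,0,0,0]}}

```text
time_s: 26.35
eef_pos: [0.533, 0.0286, 0.101]
ee_rot: [0.0, -0.079, 0.997, 0.0]
contact_force: [-0.2, 0.0, -2.3]
finger_gap: 0.051
gripper_force: 15.0
```

Emit:
{"op": "step_arm", "data": {"increments": [0.4,0,0,-0.04,0,0,0,0.4,0,0,-0.04,0,0,0,0.4,0,0,0,0,0,0]}}

```text
time_s: 26.72
eef_pos: [0.5328, 0.0285, 0.0982]
ee_rot: [-0.0, -0.079, 0.997, -0.0]
contact_force: [-0.2, -0.2, -1.9]
finger_gap: 0.0508
gripper_force: 15.0
```

Emit:
{"op": "step_arm", "data": {"increments": [0.4,0,0,-0.03,0,0,0,0.4,0,0,-0.03,0,0,0,0.4,0,0,0,0,0,0]}}

```text
time_s: 27.1
eef_pos: [0.5337, 0.0286, 0.0978]
ee_rot: [0.001, -0.079, 0.997, -0.0]
contact_force: [-1.0, -0.1, 5.1]
finger_gap: 0.0508
gripper_force: 15.0
```

The jar has made contact with the tray, so I'll release, rise and back away.

Emit:
{"op": "step_arm", "data": {"increments": [0.65,0,0,0,0,0,0,0.8,0,0,0,0,0,0,0.9,0,0,0,0,0,0,0.9,0,0,0.3,0,0,0,0.9,0,0,0.8,0,0,0,0.9,0,0,1,0,0,0,0.9,0,0,1,0,0,0,0.9,0,0,0.8,0,0,0,0.9,-1,0,0,0,0,0,0.9,-1,0,0,0,0,0,0.9,-1,0,0,0,0,0,0.9,0,0,0,0,0,0]}}

```text
time_s: 28.6
eef_pos: [0.4414, 0.0283, 0.2144]
ee_rot: [0.001, -0.08, 0.997, 0.0]
contact_force: [0.2, 0.3, 0.1]
finger_gap: 0.078
gripper_force: 0.0
```

```bash
python3 - <<'E'
from h import *
st()
look('top',[(t,'t') for t in ['tray_middle','jar','tray_pull','bolt_knob','beaker','wash_bottle']])
s=look('scene',[(t,'t') for t in ['tray_middle','jar','tray_pull','bolt_knob','beaker']]);f=s['frame'][150:300,170:370];cv2.imwrite('pics/s7.png',cv2.resize(f,None,fx=4,fy=4,interpolation=2))
E
```

```text
{'time_s': 28.6, 'q': [0.434, 0.075, -0.427, -0.0, -1.068, -1.845], 'eef_pos': [0.441, 0.028, 0.214], 'ee_rot': [0.001, -0.08, 0.997, 0.0], 'contact_force': [0.224, 0.346, 0.108], 'finger_gap': 0.078, 'gripper_force': 0.0}
top tray_middle t [([0.536, 0.026, 0.041], 0.55)]
top jar t [([0.418, -0.419, 0.002], 0.8), ([0.532, 0.03, 0.031], 0.74), ([0.366, -0.343, 0.001], 0.72)]
top tray_pull t [([0.456, 0.02, 0.077], 0.77)]
top bolt_knob t [([0.531, 0.202, 0.063], 0.52)]
top beaker t [([0.576, -0.302, 0.003], 0.47)]
top wash_bottle t [([0.658, 0.395, 0.004], 0.82)]
scene tray_middle t [([0.532, 0.03, 0.037], 0.55)]
scene jar t [([0.423, -0.417, 0.005], 0.77), ([0.574, 0.21, 0.053], 0.7), ([0.528, 0.033, 0.038], 0.69)]
scene tray_pull t [([0.459, 0.015, 0.078], 0.59), ([0.574, 0.033, -0.003], 0.21)]
scene bolt_knob t [([0.525, 0.206, 0.062], 0.55)]
scene beaker t [([0.58, -0.297, 0.002], 0.75)]
```

View pics/s7.png

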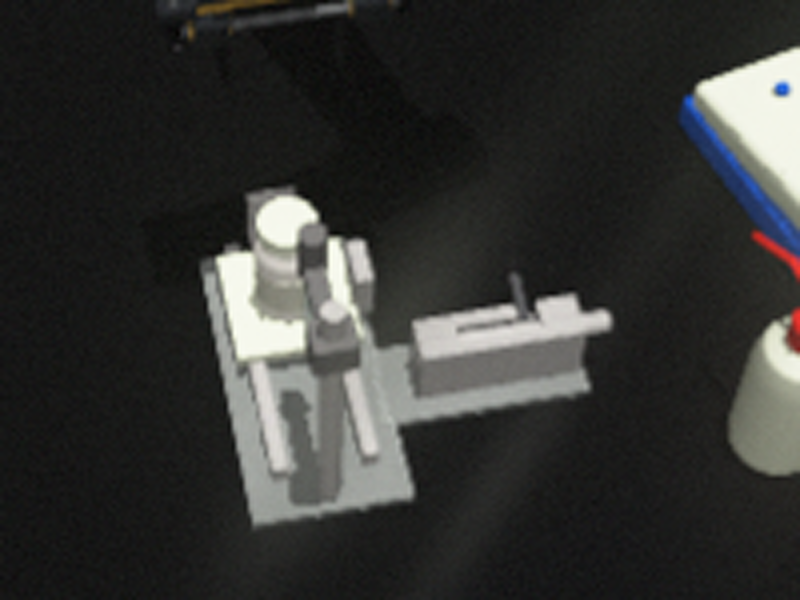

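The last crop shows the jar standing upright mid-tray at (285,255), the handle down in the notch at (518,300) and the gripper clear. I'm handing it in.

```bash
python3 -c "
from h import *
print(ctrl.finish_job())"
```

```text
the job is handed in; nothing more can be done
None
```

I handed the job in at about 29 s, with no verdict returned: the bolt is drawn back with its handle in the notch, the tray is out about 80 mm at its stop, and the jar stands upright and released within about 5 mm of the tray middle by camera; beaker and wash bottle have not moved, and the gripper never came near the electrode.

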